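Find a die's size in the well gauge

TASK

Find the size of the brass embossing die that stands on the cork coaster: try it in the wells of the stepped gauge in order, from the smallest well upward, setting it lightly on each and feeling about along the row until it enters, without forcing it. Leave it standing fully home in the first well that it enters, and leave the spare die in the pen tray and the other things alone.

Things in the scene. Friction and masses are not known exactly. Their poses are not given: they have to be found in the camera images.
- gauge: Fixed stepped gauge: a walnut cradle 78 x 224 x 16 mm holding a steel plate, 62 x 200 mm, with a flat level top 24 mm above the desk and four round wells in a row. Origin: centre of the cradle's underside, on the desk; y along the row toward the smallest well, z up. More than 25 N between a die and the gauge counts as forcing.
- well1 (a point): Nominal centre of the mouth of the smallest well (for a 23 mm die; neither die enters it), at y = +72 mm from the gauge's centre, on the plate's top. Each well is 1.6 mm wider than its die and 12 mm deep, with a 1 mm chamfered mouth; a die fully home stands with its underside 12 mm above the desk, its foot 4 mm proud.
- well2 (a point): Nominal centre of the mouth of the second well (for a 28 mm die), at y = +24 mm. The plate has end play in its cradle: all four true wells stand together up to 3 mm off these nominal points, toward gauge +y or -y (seen as unequal gaps at the cradle's ends, not in the measured poses). There is no play in x, and the plate stays put in normal use.
- well3 (a point): Nominal centre of the mouth of the third well (for a 33 mm die), at y = -24 mm; same depth and end play.
- well4 (a point): Nominal centre of the mouth of the largest well (for a 38 mm die, too large for both dies), at y = -72 mm; same depth and end play.
- die_a: Brass embossing die, 0.09 to 0.18 kg: round foot 16 mm high with 1 mm chamfered lower edge, and a square grip 16 x 16 mm up to 52 mm above the underside. One die has a 28 mm foot, the other 33 mm, to be found by trying; either may be the one on the coaster, the other stands in the tray. Origin: centre of the underside; z up, x and y square to the grip's flats.
- die_b: Brass embossing die, 0.09 to 0.18 kg: round foot 16 mm high with 1 mm chamfered lower edge, and a square grip 16 x 16 mm up to 52 mm above the underside. One die has a 28 mm foot, the other 33 mm, to be found by trying; either may be the one on the coaster, the other stands in the tray. Origin: centre of the underside; z up, x and y square to the grip's flats.
- coaster: Fixed round cork coaster, diameter 90 mm, 4 mm thick, on which the die to be tried stands. Origin: centre of the underside.
- tray: Fixed shallow walnut pen tray, 95 x 280 x 16 mm (floor 4 mm thick), in which the spare die and a red pencil lie. Origin: centre of the underside.
- magnifier: Loose magnifying glass, 82 x 175 x 17 mm, a bystander on the desk. Origin: centre of the underside.
- pocket_watch: Loose nickel pocket watch, 47 x 68 x 12 mm, a bystander on the desk. Origin: centre of the underside.
- mug: Loose green mug, 82 x 118 x 94 mm, a bystander on the desk. Origin: centre of the underside.
- ink_bottle: Loose ink bottle, 47 x 46 x 56 mm, a bystander on the desk. Origin: centre of the underside.

How it is judged (in metres and radians):
On the way, in this order (a step that is already met when the one before it is completed fails the run):
1. the die is set on the smallest (23 mm) well and touches the plate there (within 9 mm of the well's nominal place) (((x of die_a in the frame of gauge between -0.008 and 0.008 m and y of die_a in the frame of gauge between 0.063 and 0.081 m and z of die_a in the frame of gauge below 0.026 m and contact force between die_a and gauge above 0.5 N) or (x of die_b in the frame of gauge between -0.008 and 0.008 m and y of die_b in the frame of gauge between 0.063 and 0.081 m and z of die_b in the frame of gauge below 0.026 m and contact force between die_b and gauge above 0.5 N))), for 0.1 s.
2. the die is then set on, or enters, the 28 mm well (((x of die_a in the frame of gauge between -0.008 and 0.008 m and y of die_a in the frame of gauge between 0.015 and 0.033 m and z of die_a in the frame of gauge below 0.026 m and contact force between die_a and gauge above 0.5 N) or (x of die_b in the frame of gauge between -0.008 and 0.008 m and y of die_b in the frame of gauge between 0.015 and 0.033 m and z of die_b in the frame of gauge below 0.026 m and contact force between die_b and gauge above 0.5 N))), for 0.1 s.
At the end, for the whole second after the job is handed in: The die from the coaster stands upright (within 0.06 rad), at rest and fully home (underside within 1.5 mm of the well floor) in the smallest well that it enters: the 28 mm die in the second well or the 33 mm die in the third; the spare die is still in the pen tray, within 20 mm of where it stood (((x of die_a in the frame of gauge between -0.005 and 0.005 m and y of die_a in the frame of gauge between 0.018 and 0.03 m and z of die_a in the frame of gauge below 0.0135 m and angle between die_a's own z axis and vertical below 0.06 rad and linear speed of die_a below 0.01 m/s and horizontal distance between die_b and tray below 0.13 m and distance of die_b from where it was at the start of the episode below 0.02 m) or (x of die_b in the frame of gauge between -0.005 and 0.005 m and y of die_b in the frame of gauge between -0.03 and -0.018 m and z of die_b in the frame of gauge below 0.0135 m and angle between die_b's own z axis and vertical below 0.06 rad and linear speed of die_b below 0.01 m/s and horizontal distance between die_a and tray below 0.13 m and distance of die_a from where it was at the start of the episode below 0.02 m))); the robot touches nothing.
It fails at once if the die is forced: more than 25 N between a die and the gauge (contact force between any of die_a, die_b and gauge above 25 N).
It fails at once if a die is put into a well that is too large for it ((x of die_a in the frame of gauge between -0.012 and 0.012 m and y of die_a in the frame of gauge between -0.036 and -0.012 m and z of die_a in the frame of gauge below 0.02 m) or (x of die_a in the frame of gauge between -0.012 and 0.012 m and y of die_a in the frame of gauge between -0.084 and -0.06 m and z of die_a in the frame of gauge below 0.02 m) or (x of die_b in the frame of gauge between -0.012 and 0.012 m and y of die_b in the frame of gauge between -0.084 and -0.06 m and z of die_b in the frame of gauge below 0.02 m)).
It fails at once if both dies are moved by more than 20 mm: the spare die is disturbed (distance of each of die_a, die_b from where it was at the start of the episode above 0.02 m).
It fails at once if the magnifier, pocket watch, mug or ink bottle is moved by more than 30 mm (distance of any of magnifier, pocket_watch, mug, ink_bottle from where it was at the start of the episode above 0.03 m).
It also fails if it takes over 72 s, if anything falls off the work surface, if the arm or the gripper's body presses on something with over 40 N, if the wrist force passes 120 N, or if a joint passes its speed limit or range.

ROBOT

A 6-joint arm with a two-finger parallel gripper is mounted at the origin on the work surface; the furniture and walls round the work are solid. World frame = base frame: x ahead of the robot, y to its left, z up, the work surface at z = 0. Lengths are in mm, angles in degrees, forces in N, time in s.
With the tool pointing down it reaches from about 250 to 725 mm from the base axis. Payload 4 kg.
Tool frame: the origin (TCP) lies at the very end of the fingers, on their centre line; the grasp point (between the pads) lies 19 mm behind it; z points along the fingers, y is the line along which they close (so a half turn about z gives the same grasp; the last joint's range is limited). The gripper opens to 85 mm and grips with 20 to 120 N. Pads are 22 mm wide; open, the fingers measure 114 mm over their backs; the gripper's body (76 mm by 85 mm) begins 54 mm behind the grasp point. The pads swing forward as they close: fully open they stand 13 mm farther back than shut.
Start: joints at [-73.453, 13.785, 0.286, 76.501, 0, 90], TCP at [142.399, -479.293, 231.306] pointing down, gripper open.
Joint ranges: [-155.79, 155.79], [-60.16, 107.12], [-62.33, 73.08], [-114, 123.19], [-81.49, 82.49], [-180, 180]. Speed limits (degrees/s): [159.86, 159.86, 180, 180, 180, 180].

INTERFACE

Orientations are given as [roll, pitch, yaw] about the fixed x, y, z axes, in that order (R = Rz(yaw) Ry(pitch) Rx(roll)).
In Python, from station import robot, optics, ticket gives the robot as it stands. The module is installed in compiled form; this text tells all that it offers.
- The arm moves only by the tool move_arm, never from a script. Its argument "targets" is a list of rows, each an object with "dp": the shift along the world's x, y, z in mm, a list of three; "yaw": the turn about the world's z in rad. A call has exactly 8 rows; each row is the pose to reach, as a shift and turn from the pose commanded when the call began; what a row does not reach only later rows make up. A row lasts 1/12 s, in which the tool goes at most 41.7 mm and 7.16 degrees, less where a joint would pass 70% of its speed; a pose out of reach is approached as far as the arm can. A call with a gripper value outside its range is refused whole. "fingers" is the finger opening in mm, from 0 to 85.4, set as the call begins (left out, the last holds). The fingers move at their own pace and stop on an object; "force" is the grip in N (left out, the last holds). Time passes only in rows, so rows that repeat a pose let the fingers close, or fill a call up. It gives the time, the measured TCP pose, the force, the opening and the grip force at its end, in the units of the state.
- robot.observe(): the state, without advancing time (a new reading comes with each control period).
- optics.capture(name): name is "scene" or "top"; returns (picture, depth): 384x512x3 uint8, red, green, blue; 384x512 float32, mm along the optical axis (not along the pixel's ray), 0 where there is no reading.
- optics.camera_model(name): a dict with "fx", "fy", "cx", "cy" (pixels), "dist_coeffs" ([k1, k2, p1, p2, k3] as OpenCV has them; the pictures are not rectified), "rvec" (rotation vector, rad) and "tvec" (3), from world to camera coordinates, as OpenCV has them. Camera axes: x right, y down, z forward; pixel columns grow to the right and rows downward; lengths in mm; the calibration is good to about 2 mm. A picture is of the moment at which its call begins. camera_model takes no time and is no camera call.
- ticket.job_done(): hands the job in; it is judged then, once.
Trained networks look in the newest picture that a camera, given by its name, has taken for a name from the list of things; names that differ only in an ending like _2 or _b are one class to them, and where a whole thing is asked for, a point or a joint stands for the part that bears it (a point fixed in the world has none). Each returns a list of dicts, best first, with "conf" (0 to 1); they miss things now and then, are a little off and sometimes report something else, mostly with a low value. They report only what shows in the picture. A call takes as long as a camera call.
- optics.search_frame(camera, name): "position" ([column, row] in pixels, amid what is visible of it).
- optics.regions_of(camera, name): "mask" (384x512 bool, what is visible of it) and "position" ([column, row] in pixels, amid what is visible of it).
- optics.pinpoint(camera, name): "position" ([column, row] in pixels: a listed point, or the origin of a listed thing).
The state is a dict: "time_s": time; "joints": joint angles; "qvel": joint speeds; "joint_torque": joint torques, N m; "ee_pos": TCP position; "orientation": TCP orientation; "wrist_force": force on the tool from outside, world axes, zero at the start; "wrist_torque": the same for the moment, N m; "grip_width": finger opening in mm; "finger_force": force on a finger pad.
Only numpy, scipy, OpenCV 4.12 (cv2) and the standard library are available. Lean on these libraries where they do the work, as an engineer would, in place of code of your own. Each camera call takes 0.05 s, during which the arm holds its last target. There are 200 camera calls.

## Working session

There is one attempt and no reset: what is moved stays moved. The work goes in short steps, Python scripts to look and compute and a tool call to move; the robot and the scene stay as the last step left them, time stands still between calls to the robot, and variables do not carry over. Pictures are saved under pics/ and viewed, at most 10 in all, crops included, and the job is handed in when it is done.

Besides the shell and the picture viewer there is one more tool, called as name(argument=value, ...), one argument or row to a line, values as JSON. move_arm: Moves the arm, as the interface text tells. Its arguments: {"type":"object","properties":{"targets":{"type":"array"},"fingers":{"type":"number"},"force":{"type":"number"}},"required":["targets"]}

```bash
mkdir -p pics; cat > h.py <<'E'
import numpy as np, cv2
from station import robot, optics, ticket
def cap(n,f=None):
    p,d=optics.capture(n)
    if f: cv2.imwrite('pics/'+f,cv2.cvtColor(p,cv2.COLOR_RGB2BGR))
    return p,d
def cam(n):
    m=optics.camera_model(n);K=np.array([[m['fx'],0,m['cx']],[0,m['fy'],m['cy']],[0,0,1.]])
    R=cv2.Rodrigues(np.array(m['rvec'],float))[0];t=np.array(m['tvec'],float).ravel()
    return K,np.array(m['dist_coeffs'],float),R,t
def ray(n,px):
    K,D,R,t=cam(n);u=cv2.undistortPoints(np.array(px,float).reshape(-1,1,2),K,D).reshape(-1,2)
    r=np.c_[u,np.ones(len(u))];return -R.T@t, r@R
def onz(n,px,z):
    c,r=ray(n,px);return c+r*((z-c[2])/r[:,2])[:,None]
def cloud(n,d,mask):
    v,u=np.nonzero(mask&(d>0));K,D,R,t=cam(n);c,r=ray(n,np.c_[u,v]);return c+r*d[v,u][:,None]
def proj(n,P):
    K,D,R,t=cam(n);return cv2.projectPoints(np.array(P,float).reshape(-1,1,3),cv2.Rodrigues(R)[0],t,K,D)[0].reshape(-1,2)
E
python3 - <<'E'
from h import *
np.set_printoptions(precision=1,suppress=True)
for n in('top','scene'):
    cap(n,n+'0.png')
    print(n, cam(n)[0][0,0], -cam(n)[2].T@cam(n)[3])
    for o,z in(('die_a',0),('gauge',0),('coaster',0),('well1',24),('well2',24),('well3',24),('well4',24)):
        for k in optics.pinpoint(n,o)[:3]: print(n,o,round(k['conf'],2),np.array(k['position']),onz(n,k['position'],z)[0])
s=robot.observe();print(s)
E
```

```text
top 395.0430397842146 [ 307.9  -11.2 1292.9]
top die_a 0.59 [332.9 183.4] [ 493.  -283.7    0. ]
top die_a 0.59 [334.5 136.3] [ 654.1 -297.2    0. ]
top gauge 0.78 [232.4 163.6] [566.3  49.3   0. ]
top coaster 0.93 [335.5 184.2] [ 490.2 -292.3    0. ]
top coaster 0.74 [255.3 172.5] [534.7 -26.4   0. ]
top well1 0.92 [214.4 159.6] [576.1 107.   24. ]
top well1 0.64 [243.2 165. ] [556.1  12.9  24. ]
top well1 0.56 [223.4 159.1] [577.1  77.4  24. ]
top well2 0.92 [214.4 159.6] [576.1 107.   24. ]
top well2 0.64 [243.2 165. ] [556.1  12.9  24. ]
top well2 0.56 [223.4 159.1] [577.1  77.4  24. ]
top well3 0.92 [214.4 159.6] [576.1 107.   24. ]
top well3 0.64 [243.2 165. ] [556.1  12.9  24. ]
top well3 0.56 [223.4 159.1] [577.1  77.4  24. ]
top well4 0.92 [214.4 159.6] [576.1 107.   24. ]
top well4 0.64 [243.2 165. ] [556.1  12.9  24. ]
top well4 0.56 [223.4 159.1] [577.1  77.4  24. ]
scene 363.81785508497575 [-28.2 597.4 851.2]
scene die_a 0.54 [275.1 134.8] [ 663.1 -314.5    0. ]
scene die_a 0.42 [307.7 156.8] [ 491.8 -291.5    0. ]
scene gauge 0.6 [229.8 197.4] [560.7  42.1   0. ]
scene 
[... 380 characters left out ...]
8.7] [578.3  95.8  24. ]
scene well3 0.81 [234.1 186.7] [566.9  14.5  24. ]
scene well3 0.66 [223.6 197.7] [557.6  71.6  24. ]
scene well4 0.96 [213.4 198.7] [578.3  95.8  24. ]
scene well4 0.81 [234.1 186.7] [566.9  14.5  24. ]
scene well4 0.66 [223.6 197.7] [557.6  71.6  24. ]
{'time_s': 0.8, 'joints': array([-73.5,  13.8,   0.3,  76.5,   0. ,  90. ]), 'qvel': array([ 0. ,  0. ,  0.1,  0. , -0. ,  0. ]), 'joint_torque': array([ -0. , -37.2,  25.3,   0. ,  -0. ,   0. ]), 'ee_pos': array([ 142.4, -479.3,  231.3]), 'orientation': array([180. ,  -0. ,  16.5]), 'wrist_force': array([-0.4, -0.4, -0.2]), 'wrist_torque': array([-0.,  0.,  0.]), 'finger_force': 0.0, 'grip_width': 85.32482809992038}
```

```bash
python3 - <<'E'
import cv2
a=cv2.imread('pics/top0.png');b=cv2.imread('pics/scene0.png')
A=cv2.resize(a[100:250,150:400],None,fx=3.2,fy=3.2,interpolation=cv2.INTER_CUBIC)
B=cv2.resize(b[100:250,150:400],None,fx=3.2,fy=3.2,interpolation=cv2.INTER_CUBIC)
cv2.imwrite('pics/a.png',A);cv2.imwrite('pics/b.png',B)
E
```

```text
(no output)
```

View pics/a.png

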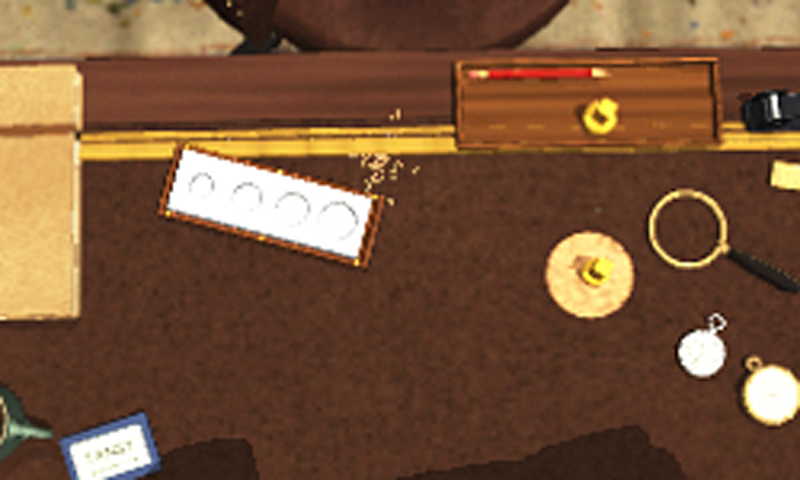

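View pics/b.png

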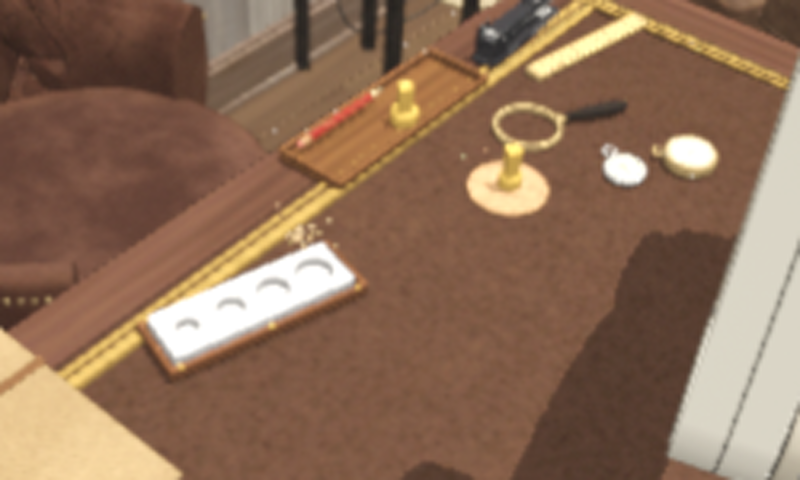

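```bash
python3 - <<'E'
from h import *
np.set_printoptions(precision=1,suppress=True)
for n in('top','scene'):
    p,d=cap(n)
    h,w=d.shape; C=cloud(n,np.where(d>0,d,1),np.ones((h,w),bool)).reshape(h,w,3)
    # gauge plate: upsampled threshold
    for o in('gauge','die_a','coaster','tray'):
        for k in optics.regions_of(n,o)[:2]:
            M=k['mask'];P=C[M];print(n,o,round(k['conf'],2),M.sum(),np.array(k['position']),P.mean(0),'zpct',np.percentile(P[:,2],[5,50,95]))
            if o=='gauge':
                S=5;g=cv2.resize(cv2.cvtColor(p,cv2.COLOR_RGB2GRAY),None,fx=S,fy=S,interpolation=cv2.INTER_CUBIC)
                MM=cv2.dilate(cv2.resize(M.astype(np.uint8),None,fx=S,fy=S,interpolation=cv2.INTER_NEAREST),np.ones((11,11)))
                # plate
                B=((g>150)&(MM>0)).astype(np.uint8)
                c=max(cv2.findContours(B,0,2)[0],key=cv2.contourArea).reshape(-1,2)
                W=onz(n,(c+.5)/S-.5,24)[:,:2];r=cv2.minAreaRect(W.astype(np.float32));print('plate',r,'cen poly',[m['m10']/m['m00'] for m in[cv2.moments(W.astype(np.float32))]],[m['m01']/m['m00'] for m in[cv2.moments(W.astype(np.float32))]])
                c=max(cv2.findContours(M.astype(np.uint8),0,1)[0],key=cv2.contourArea).reshape(-1,2)
                W=onz(n,c,16)[:,:2];print('cradle',cv2.minAreaRect(W.astype(np.float32)))
            if o=='die_a':
                print('die pts',P[P[:,2]>20]);
E
```

```text
top gauge 0.65 1616 [233.3 163.4] [561.5  42.1  22.2] zpct [ 9.3 21.2 28.2]
plate ((567.930419921875, 40.71136474609375), (206.55368041992188, 78.24398803710938), 74.05142211914062) cen poly [564.473671982349] [44.25209804447452]
cradle ((562.9021606445312, 42.108009338378906), (225.0353546142578, 81.3805160522461), 74.37804412841797)
top die_a 0.57 1570 [232.4 162.7] [561.   41.2  22.5] zpct [10.  21.7 28.2]
die pts [[626.4 128.1  20.9]
 [619.8 138.1  20.9]
 [619.8 134.8  20.8]
 ...
 [506.2 -21.4  21.7]
 [505.9 -31.1  22.1]
 [498.8 -53.7  22.5]]
top die_a 0.56 97 [336.  136.1] [ 643.7 -295.2   42.5] zpct [ 6.3 22.9 57.9]
die pts [[ 657.2 -297.8   53.9]
 [ 656.3 -300.3   57. ]
 [ 662.7 -291.3   22.9]
 [ 658.  -297.6   39.4]
 [ 653.1 -297.    56.6]
 [ 652.9 -300.1   57.3]
 [ 653.  -303.5   56.9]
 [ 658.7 -294.1   24.6]
 [ 649.4 -289.9   58.2]
 [ 650.1 -293.7   55.5]
 [ 650.4 -297.3   54.2]
 [ 649.4 -299.8   57.8]
 [ 650.7 -304.2   52.9]
 [ 649.8 -306.7   56.1]
 [ 649.3 -309.6   57.9]
 [ 656.  -287.6   22.5]
 [ 656.2 -291.2   21.5]
 [ 653.5 -292.4   31.1]
 [ 647.9 -291.2   51.6]
 [ 646
[... 5040 characters left out ...]
 28.8]
 [ 642.1 -310.6   21.2]
 [ 657.9 -287.9   21.1]
 [ 655.2 -290.6   21. ]
 [ 648.4 -287.9   25.8]
 [ 646.5 -291.7   24.7]
 [ 643.2 -293.6   25.3]
 [ 640.8 -296.6   24.8]
 [ 641.3 -303.6   20.7]
 [ 637.5 -304.8   22. ]
 [ 650.8 -279.1   24.8]
 [ 650.2 -284.5   22.1]
 [ 647.3 -286.9   22.3]
 [ 644.3 -289.1   22.5]
 [ 637.4 -298.8   20.7]
 [ 633.5 -299.9   22. ]
 [ 641.6 -285.9   21. ]
 [ 638.8 -288.5   21. ]
 [ 636.6 -291.8   20.3]
 [ 631.1 -290.7   23.7]]
scene coaster 0.62 275 [308.2 162. ] [ 473.7 -270.8   11. ] zpct [0.9 4.8 8.9]
scene tray 0.55 1245 [266.2 136.4] [ 672.1 -286.1    6.2] zpct [ 2.   6.4 22.8]
scene tray 0.36 81 [333.6 134.8] [ 493.  -450.2   11.5] zpct [ 5.3 12.1 16.9]
```

```bash
cat >> h.py <<'E'
def rect(n,p,x0,x1,y0,y1,z,s):
    # world-aligned map at height z: rows = x descending, cols = y descending, s px/mm
    xs=np.arange(x1,x0,-1/s);ys=np.arange(y1,y0,-1/s);X,Y=np.meshgrid(xs,ys,indexing='ij')
    q=proj(n,np.c_[X.ravel(),Y.ravel(),np.full(X.size,z)]).astype(np.float32).reshape(X.shape+(2,))
    return cv2.remap(p,q[...,0],q[...,1],cv2.INTER_CUBIC)
E
python3 - <<'E'
from h import *
out=[]
for n in('top','scene'):
    p=cv2.imread(f'pics/{n}0.png')
    g=rect(n,p,490,640,-70,160,24,1.7);d=rect(n,p,450,540,-340,-250,56,2.8)
    d=cv2.resize(d,(g.shape[0],g.shape[0]));out.append(np.hstack([g,d]))
o=np.vstack(out);print(o.shape);cv2.imwrite('pics/r.png',o)
E
```

```text
(510, 646, 3)
```

View pics/r.png

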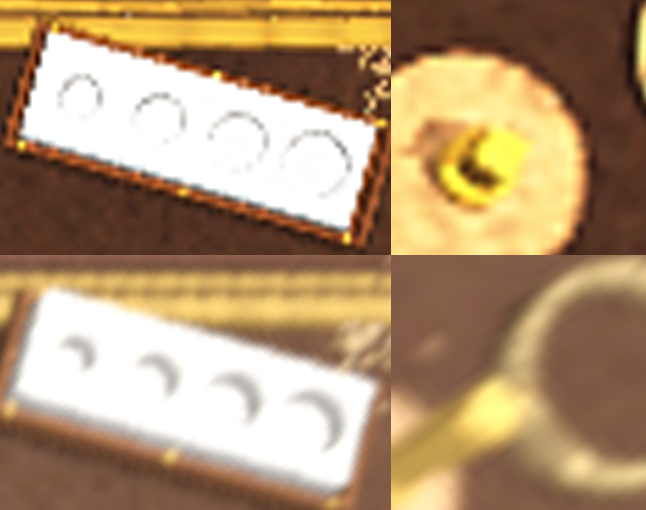

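```bash
python3 - <<'E'
from h import *
from scipy.optimize import minimize
np.set_printoptions(precision=2,suppress=True)
S=2
for n in('top','scene'):
    p=cv2.imread(f'pics/{n}0.png')
    g=cv2.cvtColor(rect(n,p,490,640,-70,160,24,S),cv2.COLOR_BGR2HSV).astype(float)
    w=np.clip((g[...,2]-g[...,1])/200,0,1)   # white-ness
    w=(w>.5).astype(np.uint8)
    w=cv2.morphologyEx(w,cv2.MORPH_CLOSE,np.ones((25,25)));w=cv2.morphologyEx(w,cv2.MORPH_OPEN,np.ones((31,31)))
    c=max(cv2.findContours(w,0,2)[0],key=cv2.contourArea).reshape(-1,2)
    W=np.c_[640-c[:,1]/S,160-c[:,0]/S].astype(np.float32);m=cv2.moments(W)
    print(n,cv2.minAreaRect(W),cv2.contourArea(W),m['m10']/m['m00'],m['m01']/m['m00'])
    f=w.astype(np.float32);f=cv2.GaussianBlur(f,(0,0),2)
    def ren(q):
        cx,cy,a,L,B=q;u=np.array([-np.sin(a),np.cos(a)]);v=np.array([np.cos(a),np.sin(a)])
        P=np.array([[cx,cy]+s*L/2*u+t*B/2*v for s,t in((1,1),(1,-1),(-1,-1),(-1,1))])
        px=np.c_[(160-P[:,1])*S,(640-P[:,0])*S];im=np.zeros(w.shape,np.uint8)
        cv2.fillConvexPoly(im,np.round(px*16).astype(np.int32),1,shift=4);return cv2.GaussianBlur(im.astype(np.float32),(0,0),2)
    r=minimize(lambda q:((ren(q)-f)**2).sum(),[563,43,-.28,200,62],method='Nelder-Mead',options=dict(initial_simplex=np.array([[563,43,-.28,200,62]]*6)+np.vstack([np.zeros(5),np.diag([4,4,.05,5,5])])))
    print('fit',r.x,r.fun,(f>.5).sum()/S/S)
out=[]
for n in('top','scene'):
    p=cv2.imread(f'pics/{n}0.png')
    for q in([493,-290,20],[648,-300,20]):
        u,v=proj(n,q)[0];M=np.float32([[12,0,200-12*u],[0,12,150-12*v]])
        out.append(cv2.warpAffine(p,M,(400,300),flags=cv2.INTER_NEAREST))
cv2.imwrite('pics/d.png',np.vstack([np.hstack(out[:2]),np.hstack(out[2:])]))
p,d=cap('top');C=cloud('top',np.where(d>0,d,1),np.ones(d.shape,bool)).reshape(d.shape+(3,))
print('parcel z',np.median(C[130:190,152:172,2]), C[150,172])
E
```

```text
top ((563.9552001953125, 43.647735595703125), (203.65713500976562, 68.95428466796875), 74.42745971679688) 13037.5 563.1084867369766 43.3826062639821
fit [563.15  43.5   -0.28 200.63  64.84] 900.401611328125 13334.75
scene ((568.4955444335938, 48.066375732421875), (216.11521911621094, 97.22450256347656), 75.37911987304688) 16639.625 562.3201469384076 47.986853670079704
fit [561.04  47.26  -0.28 208.31  77.82] 6002.376953125 17517.0
parcel z 38.71568927289593 [608.41 244.36  36.89]
```

View pics/d.png

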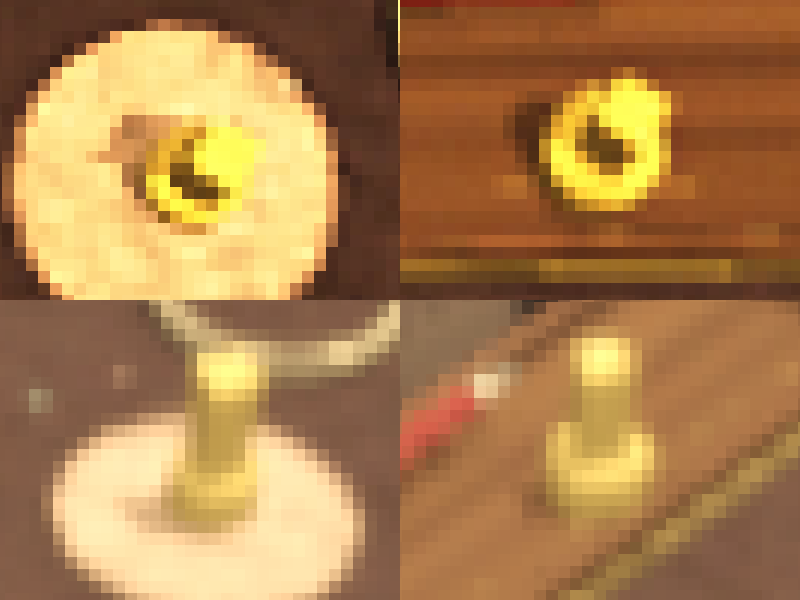

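```bash
python3 - <<'E'
from h import *
np.set_printoptions(precision=1,suppress=True)
for n,(cx,cy) in(('top',(227,152)),('scene',(230,372-300))):
    u,v=proj(n,[493,-290,20])[0]
    print(n,onz(n,[u+(cx-200)/12,v+(cy-150)/12],56)[0])
# silhouette fit in top: brass pixels of the die
from scipy.optimize import minimize
for n in('top','scene'):
  p=cv2.imread(f'pics/{n}0.png');K=12
  for nm,q0,zb in(('coaster',(489,-288),4),('tray',(645,-300),4)):
    u,v=proj(n,[*q0,25])[0];M=np.float32([[K,0,200-K*u],[0,K,200-K*v]])
    im=cv2.warpAffine(p,M,(400,400),flags=cv2.INTER_CUBIC);h=cv2.cvtColor(im,cv2.COLOR_BGR2HSV).astype(int)
    m=((h[...,1]>(165 if nm=='coaster' else 195))&(h[...,0]>20)) if n=='top' else ((h[...,0]>(20 if nm=='coaster' else 19))&(h[...,1]>95))
    m=m.astype(np.uint8)
    k,l,st,_=cv2.connectedComponentsWithStats(m);i=1+np.argmax([((l==j)&(np.hypot(*(np.indices(l.shape)-200))<90)).sum() for j in range(1,k)]);m=(l==i).astype(np.uint8)
    m=cv2.morphologyEx(m,cv2.MORPH_CLOSE,np.ones((35,35)));f=cv2.GaussianBlur(m.astype(np.float32),(0,0),6)
    th=np.linspace(0,2*np.pi,40,False)
    def ren(q):
        x,y,a,r=q;im=np.zeros(m.shape,np.uint8)
        F=[np.c_[x+r*np.cos(th),y+r*np.sin(th),np.full(40,z)] for z in(zb,zb+16)]
        b=a+np.pi/4+np.arange(4)*np.pi/2;G=[np.c_[x+11.31*np.cos(b),y+11.31*np.sin(b),np.full(4,z)] for z in(zb+16,zb+52)]
        for P in(F,G):
            c=cv2.convexHull(((proj(n,np.vstack(P))-[u,v])*K+200).astype(np.float32)).reshape(-1,2);cv2.fillConvexPoly(im,np.round(c*16).astype(np.int32),1,shift=4)
        return cv2.GaussianBlur(im.astype(np.float32),(0,0),6)
    best=min((minimize(lambda q:((ren(q)-f)**2).sum(),[*q0,a,15],method='Nelder-Mead',options=dict(initial_simplex=np.array([[*q0,a,15]]*5)+np.vstack([np.zeros(4),np.diag([6,6,.3,2])]))) for a in(-.6,-.2,.2,.6)),key=lambda r:r.fun)
    print(n,nm,best.x[:2],'yaw',np.degrees(best.x[2]),'r',best.x[3],'res',best.fun/f.sum(),m.sum())
E
```

```text
top [ 487.1 -289.3   56. ]
scene [ 484.7 -286.7   56. ]
top coaster [ 480.9 -283.9] yaw 37.04105037779295 r 1.5031844050511234 res 0.11985411688825554 5104
top tray [ 640.9 -293.3] yaw -0.35342386373958096 r 2.982665088574055 res 0.14407351709624353 6943Traceback (most recent call last):
  File "<stdin>", line 25, in <module>
  File "<stdin>", line 25, in <genexpr>
    res = _minimize_neldermead(fun, x0, args, callback, bounds=bounds,
                               **options)
    fsim[j] = func(sim[j])
              ~~~~^^^^^^^^
    fx = function(np.copy(x), *(wrapper_args + args))
  File "<stdin>", line 25, in <lambda>
  File "<stdin>", line 23, in ren
  File "h.py", line 19, in proj
    K,D,R,t=cam(n);return cv2.projectPoints(np.array(P,float).reshape(-1,1,3),cv2.Rodrigues(R)[0],t,K,D)[0].reshape(-1,2)
            ~~~^^^
  File "h.py", line 8, in cam
    m=optics.camera_model(n);K=np.array([[m['fx'],0,m['cx']],[0,m['fy'],m['cy']],[0,0,1.]])
ValueError: time passes only in moves, steps and waits
```

move_arm(
  targets=[
    {"dp":[40,22,-10],"yaw":0},
    {"dp":[75,41,-25],"yaw":0},
    {"dp":[110,61,-40],"yaw":0},
    {"dp":[145,80,-60],"yaw":0},
    {"dp":[180,99,-80],"yaw":0},
    {"dp":[215,119,-100],"yaw":0},
    {"dp":[250,138,-120],"yaw":0},
    {"dp":[285,157,-131],"yaw":0},
  ],
  fingers=45,
  force=20,
)

```text
time_s: 2.02
ee_pos: [412.6, -329.2, 104.8]
orientation: [-179.9, 0.1, 16.5]
wrist_force: [0.6, -0.1, -0.4]
grip_width: 45.1
finger_force: 0.0
```

move_arm(
  targets=[
    {"dp":[30,17,-10],"yaw":0},
    {"dp":[59.6,33.3,-20],"yaw":0},
    {"dp":[59.6,33.3,-20],"yaw":0},
    {"dp":[59.6,33.3,-20],"yaw":0},
    {"dp":[59.6,33.3,-40],"yaw":0},
    {"dp":[59.6,33.3,-60],"yaw":0},
    {"dp":[59.6,33.3,-73],"yaw":0},
    {"dp":[59.6,33.3,-73],"yaw":0},
  ],
)

```text
time_s: 2.68
ee_pos: [468.4, -297.0, 31.0]
orientation: [-179.8, 0.2, 16.4]
wrist_force: [0.6, 1.0, -0.6]
grip_width: 45.0
finger_force: 0.0
```

```bash
python3 - <<'E'
from h import *
out=[]
for n in('top','scene'):
    p,_=cap(n);p=p[...,::-1];u,v=proj(n,[487,-289,40])[0];out.append(cv2.warpAffine(p,np.float32([[8,0,200-8*u],[0,8,200-8*v]]),(400,400),flags=cv2.INTER_CUBIC))
cv2.imwrite('pics/h1.png',np.hstack(out));s=robot.observe();print(s['ee_pos'],s['wrist_force'],s['orientation'])
E
```

```text
[ 470.53524744 -298.0932144    33.65463246] [0.41461074 1.1751704  0.24728832] [-1.79977195e+02  3.64282849e-02  1.64544062e+01]
```

View pics/h1.png

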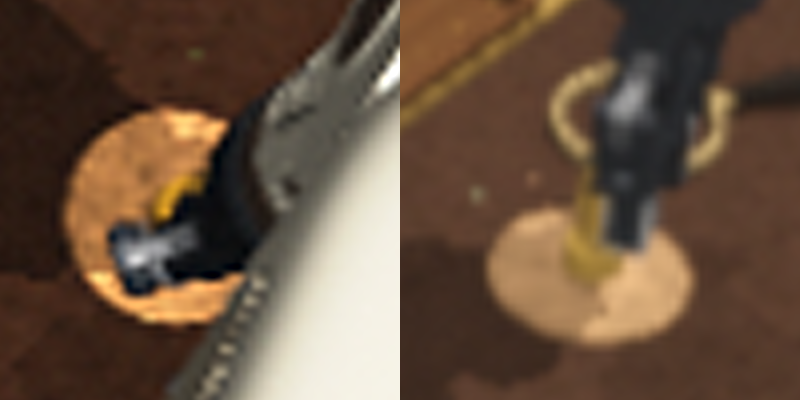

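move_arm(
  targets=[
    {"dp":[0,4,0],"yaw":0},
    {"dp":[4,6,0],"yaw":0},
    {"dp":[8,7,-1],"yaw":0},
    {"dp":[12,8,-3],"yaw":0},
    {"dp":[16,9,-5],"yaw":0},
    {"dp":[16.5,9,-6],"yaw":0},
    {"dp":[16.5,9,-6],"yaw":0},
    {"dp":[16.5,9,-6],"yaw":0},
  ],
)

```text
time_s: 3.45
ee_pos: [487.9, -288.2, 27.0]
orientation: [-180.0, 0.0, 16.6]
wrist_force: [-0.2, 0.5, -0.2]
grip_width: 45.3
finger_force: 0.0
```

Good. Now close gently, then reopen, turn 90° and grip again to centre the die both ways.

move_arm(
  targets=[
    {"dp":[0,0,0],"yaw":0},
    {"dp":[0,0,0],"yaw":0},
    {"dp":[0,0,0],"yaw":0},
    {"dp":[0,0,0],"yaw":0},
    {"dp":[0,0,0],"yaw":0},
    {"dp":[0,0,0],"yaw":0},
    {"dp":[0,0,0],"yaw":0},
    {"dp":[0,0,0],"yaw":0},
  ],
  fingers=10,
  force=20,
)

```text
time_s: 4.12
ee_pos: [487.9, -288.4, 27.4]
orientation: [-180.0, 0.0, 16.5]
wrist_force: [0.0, 0.4, 0.3]
grip_width: 20.9
finger_force: 19.6
```

```bash
python3 - <<'E'
from h import *
p=cv2.imread('pics/top0.png');u,v=proj('top',[487,-289,56])[0];u,v=int(round(u)),int(round(v))
print(u,v);print(p[v-5:v+8,u-8:u+7,1]);print(p[v-5:v+8,u-8:u+7,0])
p=cv2.imread('pics/scene0.png');u,v=proj('scene',[487,-289,40])[0];u,v=int(round(u)),int(round(v))
print(p[v-5:v+6,u-6:u+7,1])
E
```

```text
338 183
[[230 225 227 228 232 235 235 237 239 232 226 213 196 204 169]
 [210 209 226 235 245 249 239 235 238 233 232 235 227 220 228]
 [122 132 154 163 181 217 200 235 244 207 227 232 235 236 232]
 [120 129 147 159 183 175 145 235 254 249 229 218 231 238 237]
 [149 144 135 172 181 110 214 255 253 252 254 247 234 238 234]
 [151 132 145 184 140 144 250 255 254 252 251 245 237 235 231]
 [118 107 154 173  86  85 227 255 255 255 247 227 227 226 234]
 [117  92 225 249  61  68  95 146 247 255 235 225 236 228 234]
 [183  86 189 255 215  76  63  65 149 234 236 233 242 236 231]
 [191 149 114 212 251 242 178 146 240 247 214 209 228 233 228]
 [192 183 161  94 166 224 239 239 231 230 229 210 223 230 227]
 [210 201 215 203 171 152 148 199 238 242 236 228 229 231 234]
 [210 198 206 223 230 226 225 228 222 216 218 227 228 227 228]]
[[140 137 141 141 144 151 151 152 157 146 139 130 116 126 100]
 [121 126 136 147 164 173 156 149 156 147 147 151 139 131 134]
 [ 69  75  89  97 102 112  99 127 139 118 144 150 152 150 144]
 [ 67  75  85  82  66  53  41  75  97  97 111 132 145 152 150]
 [ 85  83  61  52  4
[... 453 characters left out ...]
6 153 162 151 141 142 142 148]
 [121 115 122 135 141 138 139 141 135 129 129 135 140 137 138]]
[[ 88  82  96 128 167 180 186 206 193 177 153 139 140]
 [ 91  89  88 130 218 231 236 242 217 185 165 155 156]
 [ 91  90  93 132 222 248 254 252 236 184 145 138 141]
 [ 91  91  95 121 182 237 246 237 222 167 113 106 107]
 [ 94  95  99 119 145 201 210 198 180 131  94  91  89]
 [104 110 115 136 140 164 168 162 153 115  91  93  92]
 [154 168 172 154 140 155 159 156 149 124 102  94  95]
 [209 210 199 162 141 154 158 158 172 184 158 123 102]
 [230 229 214 170 145 155 158 164 201 220 213 192 152]
 [237 233 214 170 148 156 158 168 214 232 234 225 206]
 [240 222 203 176 160 162 171 188 221 234 237 234 229]]
```

move_arm(
  targets=[
    {"dp":[0,0,0],"yaw":0},
    {"dp":[0,0,0],"yaw":0},
    {"dp":[0,0,0],"yaw":0},
    {"dp":[0,0,0],"yaw":0.1},
    {"dp":[0,0,0],"yaw":0.2},
    {"dp":[0,0,0],"yaw":0.3},
    {"dp":[0,0,0],"yaw":0.39},
    {"dp":[0,0,0],"yaw":0.39},
  ],
  fingers=45,
)

```text
time_s: 4.78
ee_pos: [488.1, -288.5, 27.4]
orientation: [180.0, -0.0, 39.0]
wrist_force: [0.1, -0.2, -0.7]
grip_width: 45.2
finger_force: 0.0
```

move_arm(
  targets=[
    {"dp":[0,0,0],"yaw":0},
    {"dp":[0,0,0],"yaw":0},
    {"dp":[0,0,0],"yaw":0},
    {"dp":[0,0,0],"yaw":0},
    {"dp":[0,0,0],"yaw":0},
    {"dp":[0,0,0],"yaw":0},
    {"dp":[0,0,0],"yaw":0},
    {"dp":[0,0,0],"yaw":0},
  ],
  fingers=10,
)

```text
time_s: 5.45
ee_pos: [488.0, -288.4, 27.4]
orientation: [-180.0, 0.0, 38.9]
wrist_force: [-1.7, -0.2, 1.9]
grip_width: 18.8
finger_force: 19.5
```

move_arm(
  targets=[
    {"dp":[0,0,0],"yaw":0},
    {"dp":[0,0,0],"yaw":0},
    {"dp":[0,0,0],"yaw":0.1},
    {"dp":[0,0,0],"yaw":0.19},
    {"dp":[0,0,0],"yaw":0.19},
    {"dp":[0,0,0],"yaw":0.19},
    {"dp":[0,0,0],"yaw":0.19},
    {"dp":[0,0,0],"yaw":0.19},
  ],
  fingers=35,
)

```text
time_s: 6.12
ee_pos: [488.0, -288.4, 27.3]
orientation: [-180.0, -0.0, 49.7]
wrist_force: [-0.8, 0.1, 0.3]
grip_width: 34.8
finger_force: 0.0
```

move_arm(
  targets=[
    {"dp":[0,0,0],"yaw":0},
    {"dp":[0,0,0],"yaw":0},
    {"dp":[0,0,0],"yaw":0},
    {"dp":[0,0,0],"yaw":0},
    {"dp":[0,0,0],"yaw":0},
    {"dp":[0,0,0],"yaw":0},
    {"dp":[0,0,0],"yaw":0},
    {"dp":[0,0,0],"yaw":0},
  ],
  fingers=10,
)

```text
time_s: 6.78
ee_pos: [488.0, -288.4, 27.4]
orientation: [180.0, 0.0, 49.8]
wrist_force: [0.3, -1.0, 0.8]
grip_width: 15.9
finger_force: 21.8
```

move_arm(
  targets=[
    {"dp":[0,0,0],"yaw":0},
    {"dp":[0,0,0],"yaw":0},
    {"dp":[0,0,0],"yaw":-0.12},
    {"dp":[0,0,0],"yaw":-0.24},
    {"dp":[0,0,0],"yaw":-0.36},
    {"dp":[0,0,0],"yaw":-0.48},
    {"dp":[0,0,0],"yaw":-0.6},
    {"dp":[0,0,0],"yaw":-0.72},
  ],
  fingers=40,
)

```text
time_s: 7.45
ee_pos: [488.1, -288.4, 27.3]
orientation: [-180.0, -0.0, 8.2]
wrist_force: [-0.0, -0.3, 0.7]
grip_width: 40.1
finger_force: 0.0
```

move_arm(
  targets=[
    {"dp":[0,0,0],"yaw":-0.12},
    {"dp":[0,0,0],"yaw":-0.24},
    {"dp":[0,0,0],"yaw":-0.36},
    {"dp":[0,0,0],"yaw":-0.48},
    {"dp":[0,0,0],"yaw":-0.6},
    {"dp":[0,0,0],"yaw":-0.72},
    {"dp":[0,0,0],"yaw":-0.84},
    {"dp":[0,0,0],"yaw":-0.85},
  ],
)

```text
time_s: 8.12
ee_pos: [462.7, -327.2, 29.7]
orientation: [-177.9, -0.2, -36.3]
wrist_force: [-1.9, -0.9, 4.7]
grip_width: 40.4
finger_force: 2.5
```

move_arm(
  targets=[
    {"dp":[0,0,0],"yaw":0},
    {"dp":[0,0,0],"yaw":0},
    {"dp":[0,0,0],"yaw":0},
    {"dp":[0,0,0],"yaw":0},
    {"dp":[0,0,0],"yaw":0},
    {"dp":[0,0,0],"yaw":0},
    {"dp":[0,0,0],"yaw":0},
    {"dp":[0,0,0],"yaw":0},
  ],
  fingers=10,
  force=30,
)

```text
time_s: 8.78
ee_pos: [462.5, -328.1, 30.7]
orientation: [-178.2, -0.3, -36.2]
wrist_force: [-5.1, -5.1, 13.1]
grip_width: 28.1
finger_force: 26.1
```

```bash
python3 - <<'E'
from h import *
np.set_printoptions(precision=1,suppress=True)
s=robot.observe();print(s['joints'],s['ee_pos'],s['wrist_force'])
out=[]
for n in('top','scene'):
    p,_=cap(n);p=p[...,::-1];u,v=proj(n,[475,-305,30])[0];out.append(cv2.warpAffine(p,np.float32([[7,0,200-7*u],[0,7,200-7*v]]),(400,400),flags=cv2.INTER_CUBIC))
cv2.imwrite('pics/h2.png',np.hstack(out))
E
```

```text
[-36.3  30.3  -7.1  52.3   1.8 179.9] [ 462.5 -328.1   30.7] [-5.1 -5.1 13.1]
```

View pics/h2.png

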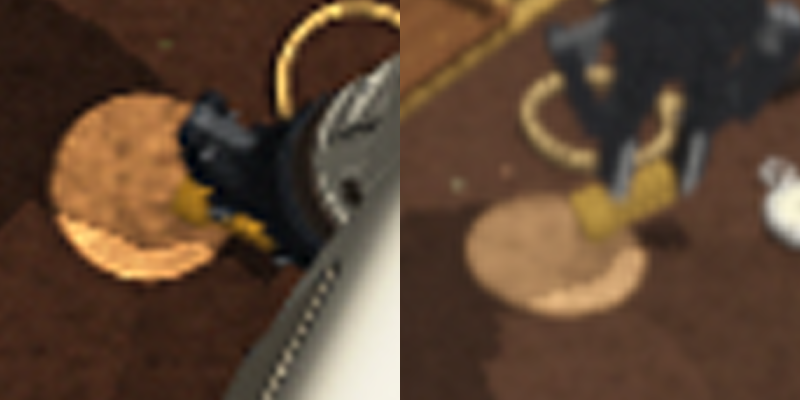

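```bash
cat >> h.py <<'E'
def brass(n,c,R=60):
    p,d=cap(n);h=cv2.cvtColor(p,cv2.COLOR_RGB2HSV).astype(int)
    C=cloud(n,np.where(d>0,d,1),np.ones(d.shape,bool)).reshape(d.shape+(3,))
    m=(d>0)&(h[...,0]>18)&(h[...,0]<32)&(h[...,1]>(165 if n=='top' else 105))&(h[...,2]>60)&(np.hypot(C[...,0]-c[0],C[...,1]-c[1])<R)&(C[...,2]>3)&(C[...,2]<120)
    return C[m],p,m
E
python3 - <<'E'
from h import *
np.set_printoptions(precision=0,suppress=True)
for n in('top','scene'):
    P,p,m=brass(n,(472,-310),55);v,u=np.nonzero(m)
    print(n,len(P));print(np.c_[u,v,P].astype(int).tolist())
for q in((462,-328,30),(462+.59*20,-328+.81*20,30),(462-.59*20,-328-.81*20,30)):print(proj('top',q),proj('scene',q))
E
```

```text
top 29
[[340, 185, 482, -299, 34], [339, 186, 480, -298, 23], [340, 186, 479, -300, 29], [341, 186, 478, -302, 36], [342, 186, 478, -305, 36], [339, 187, 476, -296, 30], [340, 187, 476, -299, 32], [341, 187, 476, -302, 32], [339, 188, 474, -298, 21], [340, 188, 473, -299, 30], [341, 188, 472, -302, 32], [342, 188, 472, -306, 31], [339, 189, 470, -297, 27], [340, 189, 470, -301, 22], [341, 189, 469, -301, 35], [342, 189, 469, -306, 29], [340, 190, 466, -299, 28], [341, 190, 466, -302, 31], [342, 190, 467, -308, 19], [347, 190, 465, -320, 37], [348, 190, 457, -308, 101], [347, 191, 461, -320, 37], [348, 191, 462, -324, 36], [349, 191, 462, -327, 34], [347, 192, 458, -320, 35], [349, 192, 458, -327, 36], [350, 192, 458, -329, 40], [350, 193, 454, -329, 41], [351, 194, 452, -333, 35]]
scene 80
[[325, 141, 462, -345, 56], [325, 142, 461, -345, 52], [322, 145, 468, -339, 38], [323, 145, 465, -342, 38], [324, 145, 463, -345, 37], [321, 146, 467, -331, 39], [322, 146, 463, -331, 41], [323, 146, 459, -331, 43], [324, 146, 458, -337, 40], [325, 146, 456, -341, 39], [320, 147, 467, -326, 37], [
[... 1245 characters left out ...]
, 152, 469, -299, 30], [316, 152, 467, -301, 29], [317, 152, 467, -309, 25], [318, 152, 464, -311, 25], [319, 152, 462, -315, 23], [320, 152, 461, -321, 20], [312, 153, 476, -291, 26], [313, 153, 473, -292, 27], [314, 153, 471, -297, 25], [315, 153, 469, -299, 25], [316, 153, 467, -303, 24], [317, 153, 465, -307, 22], [318, 153, 462, -308, 23], [313, 154, 474, -295, 20], [314, 154, 470, -295, 22], [315, 154, 467, -297, 23], [316, 154, 465, -301, 21], [317, 154, 464, -307, 18], [313, 155, 471, -292, 18], [314, 155, 468, -294, 19], [315, 155, 467, -298, 17], [316, 155, 466, -305, 13], [314, 156, 468, -294, 15]]
[[349. 191.]] [[321. 149.]]
[[344. 188.]] [[316. 150.]]
[[354. 195.]] [[327. 148.]]
```

move_arm(
  targets=[
    {"dp":[0,0,0],"yaw":0.0},
    {"dp":[0,0,0],"yaw":0.0},
    {"dp":[0,0,0],"yaw":0.0},
    {"dp":[0,0,0],"yaw":0.0},
    {"dp":[0,0,10],"yaw":0.0},
    {"dp":[0,0,30],"yaw":0.0},
    {"dp":[0,0,60],"yaw":0.0},
    {"dp":[0,0,90],"yaw":0.0},
  ],
  fingers=70,
  force=20,
)

```text
time_s: 9.65
ee_pos: [460.9, -323.3, 117.7]
orientation: [-177.9, 0.3, -36.1]
wrist_force: [0.9, 0.1, 0.8]
grip_width: 70.1
finger_force: 0.0
```

move_arm(
  targets=[
    {"dp":[-20,-20,20],"yaw":0.1},
    {"dp":[-40,-40,20],"yaw":0.2},
    {"dp":[-60,-60,20],"yaw":0.3},
    {"dp":[-80,-80,20],"yaw":0.4},
    {"dp":[-80,-80,20],"yaw":0.5},
    {"dp":[-80,-80,20],"yaw":0.6},
    {"dp":[-80,-80,20],"yaw":0.6},
    {"dp":[-80,-80,20],"yaw":0.6},
  ],
)

```text
time_s: 10.32
ee_pos: [381.8, -404.2, 137.6]
orientation: [-177.9, 0.1, -1.9]
wrist_force: [0.1, 0.3, 0.7]
grip_width: 70.0
finger_force: 0.0
```

```bash
python3 - <<'E'
from h import *
np.set_printoptions(precision=1,suppress=True)
s=robot.observe();print(s['joints'],s['ee_pos'],s['orientation'],s['time_s'])
out=[]
for n in('top','scene'):
    P,p,m=brass(n,(472,-310),70)
    print(n,len(P),P.mean(0),np.percentile(P,[2,50,98],axis=0))
    p=p[...,::-1];u,v=proj(n,[475,-305,10])[0];out.append(cv2.warpAffine(p,np.float32([[9,0,200-9*u],[0,9,200-9*v]]),(400,400),flags=cv2.INTER_CUBIC))
cv2.imwrite('pics/h3.png',np.hstack(out))
E
```

```text
[-47.4  24.4   1.1  68.2   1.4 134.5] [ 381.8 -404.2  137.6] [-177.9    0.1   -1.9] 10.3167
top 80 [ 459.9 -324.4   25.5] [[ 443.  -348.5   13.2]
 [ 459.9 -322.8   26. ]
 [ 477.8 -304.3   36.3]]
scene 97 [ 462.8 -324.3   19.1] [[ 439.2 -371.6    5.1]
 [ 458.2 -321.    19. ]
 [ 520.9 -300.6   34.2]]
```

View pics/h3.png

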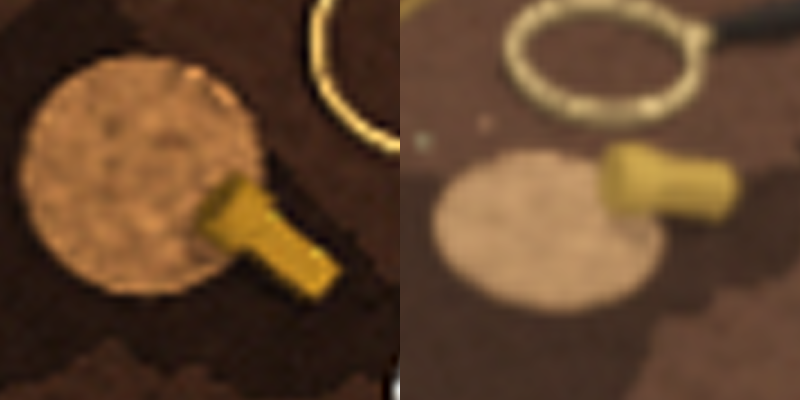

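```bash
python3 - <<'E'
from h import *
np.set_printoptions(precision=1,suppress=True)
P,p,m=brass('top',(465,-320),50);m=m.astype(np.uint8)
k,l,st,_=cv2.connectedComponentsWithStats(m);i=1+np.argmax(st[1:,4]);v,u=np.nonzero(l==i)
A=np.c_[u,v].astype(float);W=onz('top',A,14)[:,:2];c=W.mean(0);e=np.linalg.svd(W-c)[2][0];e=e if e[1]<0 else -e
n=np.array([-e[1],e[0]]);s=(W-c)@e;t=(W-c)@n
print(len(A),c,'dir',e,np.degrees(np.arctan2(e[1],e[0])),'s',s.min(),s.max())
for a in range(-30,35,6):
    k=(s>=a)&(s<a+6)
    if k.any():print(a,k.sum(),'t',t[k].min(),t[k].max(),'pt',c+(a+3)*e+n*t[k].mean(), 'z',np.median(cloud('top',cap('top')[1],np.zeros((384,512),bool)|False)[:,2]) if 0 else np.median(P[:,2]))
E
```

```text
83 [ 461.  -327.4] dir [-0.6 -0.8] -128.65892675242537 s -22.94866740235148 27.608638319057068
-24 10 t -9.806063593170553 9.740361641157271 pt [ 473.8 -310.8] z 25.44699768825467
-18 12 t -10.468430268451632 11.103758788007234 pt [ 470.9 -316.1] z 25.44699768825467
-12 13 t -11.130055047775592 10.436306733350248 pt [ 466.1 -320. ] z 25.44699768825467
-6 9 t -7.082435820426934 7.072977819658087 pt [ 463.3 -325.4] z 25.44699768825467
0 9 t -8.404351179632853 9.103812958370321 pt [ 459.7 -330.2] z 25.44699768825467
6 8 t -7.039769905919995 5.744046140519285 pt [ 454.9 -334.1] z 25.44699768825467
12 9 t -7.699090723202442 7.111017537758101 pt [ 451.4 -339. ] z 25.44699768825467
18 8 t -6.332769925253465 6.448316485534678 pt [ 448.  -343.9] z 25.44699768825467
24 5 t -4.30697738585503 5.12522885216287 pt [ 444.6 -348.9] z 25.44699768825467
```

move_arm(
  targets=[
    {"dp":[15,13,-10],"yaw":0.12},
    {"dp":[30,26,-20],"yaw":0.24},
    {"dp":[45,39,-35],"yaw":0.36},
    {"dp":[58.6,51,-50],"yaw":0.48},
    {"dp":[58.6,51,-65],"yaw":0.6},
    {"dp":[58.6,51,-80],"yaw":0.72},
    {"dp":[58.6,51,-90],"yaw":0.84},
    {"dp":[58.6,51,-95],"yaw":0.93},
  ],
  fingers=40,
)

```text
time_s: 11.13
ee_pos: [439.9, -351.8, 40.6]
orientation: [-177.8, 0.1, 51.9]
wrist_force: [-0.5, 1.0, -0.0]
grip_width: 40.2
finger_force: 0.0
```

move_arm(
  targets=[
    {"dp":[0,-1,-12],"yaw":0},
    {"dp":[0,-1,-24],"yaw":0},
    {"dp":[0,-1,-32],"yaw":0},
    {"dp":[0,-1,-32],"yaw":0},
    {"dp":[0,-1,-32],"yaw":0},
    {"dp":[0,-1,-32],"yaw":0},
    {"dp":[0,-1,-32],"yaw":0},
    {"dp":[0,-1,-32],"yaw":0},
  ],
  fingers=18,
)

```text
time_s: 11.8
ee_pos: [440.6, -354.4, 14.1]
orientation: [-178.1, 0.1, 51.5]
wrist_force: [-5.7, 3.3, 22.0]
grip_width: 18.2
finger_force: 10.6
```

move_arm(
  targets=[
    {"dp":[0,0,0],"yaw":0},
    {"dp":[0,0,0],"yaw":0},
    {"dp":[0,0,0],"yaw":0},
    {"dp":[0,0,0],"yaw":0},
    {"dp":[0,0,0],"yaw":0},
    {"dp":[0,0,0],"yaw":0},
    {"dp":[0,0,0],"yaw":0},
    {"dp":[0,0,0],"yaw":0},
  ],
  fingers=15.5,
)

```text
time_s: 12.47
ee_pos: [439.9, -354.0, 14.2]
orientation: [-178.0, 0.1, 51.5]
wrist_force: [-7.2, 5.3, 23.2]
grip_width: 15.4
finger_force: 11.6
```

move_arm(
  targets=[
    {"dp":[0,0,4],"yaw":0},
    {"dp":[0,0,8],"yaw":0},
    {"dp":[0,0,8],"yaw":0},
    {"dp":[0,0,8],"yaw":0},
    {"dp":[0,0,4],"yaw":0},
    {"dp":[0,0,0],"yaw":0},
    {"dp":[0,0,-4],"yaw":0},
    {"dp":[0,0,-4],"yaw":0},
  ],
  fingers=40,
)

```text
time_s: 13.13
ee_pos: [439.4, -353.5, 4.6]
orientation: [-177.8, 0.1, 51.5]
wrist_force: [0.4, -0.3, -0.3]
grip_width: 39.5
finger_force: 0.0
```

move_arm(
  targets=[
    {"dp":[0,0,0],"yaw":0},
    {"dp":[0,0,0],"yaw":0},
    {"dp":[0,0,0],"yaw":0},
    {"dp":[0,0,0],"yaw":0},
    {"dp":[0,0,0],"yaw":0},
    {"dp":[0,0,0],"yaw":0},
    {"dp":[0,0,0],"yaw":0},
    {"dp":[0,0,0],"yaw":0},
  ],
  fingers=22,
)

```text
time_s: 13.8
ee_pos: [440.4, -354.3, 6.5]
orientation: [-178.0, 0.1, 51.5]
wrist_force: [-0.5, -0.4, -0.5]
grip_width: 22.1
finger_force: 0.1
```

move_arm(
  targets=[
    {"dp":[0,0,0],"yaw":0},
    {"dp":[0,0,0],"yaw":0},
    {"dp":[0,0,0],"yaw":0},
    {"dp":[0,0,0],"yaw":0},
    {"dp":[0,0,0],"yaw":0},
    {"dp":[0,0,0],"yaw":0},
    {"dp":[0,0,0],"yaw":0},
    {"dp":[0,0,0],"yaw":0},
  ],
  fingers=20,
)

```text
time_s: 14.47
ee_pos: [440.4, -354.3, 6.4]
orientation: [-178.0, 0.1, 51.5]
wrist_force: [0.0, -0.1, 0.3]
grip_width: 19.8
finger_force: 0.2
```

move_arm(
  targets=[
    {"dp":[0,0,0],"yaw":0},
    {"dp":[0,0,0],"yaw":0},
    {"dp":[0,0,0],"yaw":0},
    {"dp":[0,0,0],"yaw":0},
    {"dp":[0,0,0],"yaw":0},
    {"dp":[0,0,0],"yaw":0},
    {"dp":[0,0,0],"yaw":0},
    {"dp":[0,0,0],"yaw":0},
  ],
  fingers=15.5,
)

```text
time_s: 15.13
ee_pos: [440.4, -354.3, 6.4]
orientation: [-178.0, 0.1, 51.5]
wrist_force: [-0.2, 0.2, 0.5]
grip_width: 15.7
finger_force: 7.6
```

move_arm(
  targets=[
    {"dp":[0,0,0],"yaw":0},
    {"dp":[0,0,6],"yaw":0},
    {"dp":[0.6,0.8,12],"yaw":0},
    {"dp":[2,2.5,18],"yaw":0},
    {"dp":[4,5,24],"yaw":0},
    {"dp":[6,7.5,29],"yaw":0},
    {"dp":[9,11,34],"yaw":0},
    {"dp":[9,11,34],"yaw":0},
  ],
  fingers=15.7,
)

```text
time_s: 15.8
ee_pos: [450.8, -343.1, 41.9]
orientation: [-178.1, 0.0, 51.6]
wrist_force: [0.5, 0.2, -1.1]
grip_width: 15.5
finger_force: 4.3
```

```bash
cat >> h.py <<'E'
def pose(c,R=60):
    # principal axis of brass points from both cameras (top half of surface only)
    for n in('top','scene'):
        P,p,m=brass(n,c,R);m=m.astype(np.uint8);k,l,st,_=cv2.connectedComponentsWithStats(m);sel=(l==1+np.argmax(st[1:,4]))[m>0];P=P[sel]
        q=P.mean(0);e=np.linalg.svd(P-q)[2][0];s=(P-q)@e;print(n,len(P),'c',q.round(),'axis',e.round(2),'ends',(q+s.min()*e).round(),(q+s.max()*e).round(),'zmin/max',P[:,2].min().round(),P[:,2].max().round())
E
python3 - <<'E'
from h import *
pose((460,-325));s=robot.observe();print(s['grip_width'],s['finger_force'],s['wrist_force'])
E
```

```text
top 74 c [ 471. -317.   37.] axis [-0.41 -0.74  0.53] ends [ 479. -302.   26.] [ 459. -338.   52.] zmin/max 22.0 57.0
scene 91 c [ 467. -318.   33.] axis [ 0.04 -0.99  0.1 ] ends [ 466. -295.   30.] [ 469. -372.   38.] zmin/max 5.0 52.0
15.78259692806034 4.387126788496971 [-0.34203481 -0.85134815  0.77026101]
```

move_arm(
  targets=[
    {"dp":[3,4,4],"yaw":0},
    {"dp":[6.5,8,7],"yaw":0},
    {"dp":[10,13,10],"yaw":0},
    {"dp":[14.5,18,12],"yaw":0},
    {"dp":[19,24,13],"yaw":0},
    {"dp":[23,29,14],"yaw":0},
    {"dp":[27,34,14],"yaw":0},
    {"dp":[31,39,13],"yaw":0},
  ],
)

```text
time_s: 16.57
ee_pos: [481.0, -303.7, 53.5]
orientation: [-178.0, 0.1, 51.6]
wrist_force: [-0.2, -0.4, -1.2]
grip_width: 16.1
finger_force: 4.3
```

```bash
python3 - <<'E'
from h import *
pose((480,-300));s=robot.observe();print(s['grip_width'],s['finger_force'],s['wrist_force'])
out=[]
for n in('top','scene'):
    p,_=cap(n);p=p[...,::-1];u,v=proj(n,[480,-300,25])[0];out.append(cv2.warpAffine(p,np.float32([[9,0,200-9*u],[0,9,200-9*v]]),(400,400),flags=cv2.INTER_CUBIC))
cv2.imwrite('pics/h4.png',np.hstack(out))
E
```

```text
top 57 c [ 496. -281.   36.] axis [-0.23 -0.59  0.78] ends [ 500. -270.   21.] [ 489. -297.   56.] zmin/max 20.0 59.0
scene 78 c [ 492. -279.   38.] axis [-0.21 -0.58  0.79] ends [ 497. -265.   18.] [ 486. -295.   60.] zmin/max 18.0 63.0
15.758895928960307 4.259807467460632 [-0.45988719 -0.03478001 -1.51841436]
```

View pics/h4.png

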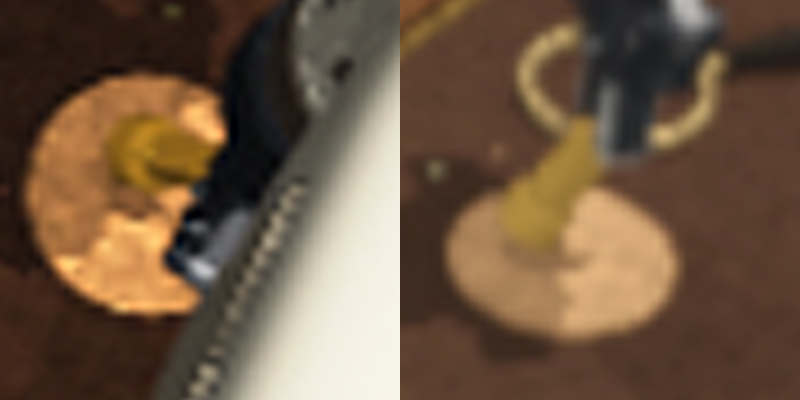

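move_arm(
  targets=[
    {"dp":[0,0,0],"yaw":0},
    {"dp":[0,0,-1],"yaw":0},
    {"dp":[0,0,-2],"yaw":0},
    {"dp":[0,0,-3],"yaw":0},
    {"dp":[0,0,-3],"yaw":0},
    {"dp":[0,0,-3],"yaw":0},
    {"dp":[0,0,-3],"yaw":0},
    {"dp":[0,0,-3],"yaw":0},
  ],
  fingers=15.82,
)

```text
time_s: 17.43
ee_pos: [480.9, -305.1, 51.3]
orientation: [-178.1, 0.1, 51.5]
wrist_force: [-0.7, -1.6, 5.5]
grip_width: 15.6
finger_force: 3.6
```

```bash
python3 - <<'E'
from h import *
pose((485,-290));s=robot.observe();print(s['grip_width'],s['finger_force'],s['wrist_force'])
E
```

```text
top 43 c [ 493. -286.   33.] axis [-0.15 -0.44  0.89] ends [ 496. -279.   19.] [ 489. -299.   59.] zmin/max 19.0 61.0
scene 76 c [ 489. -284.   33.] axis [-0.07 -0.44  0.9 ] ends [ 491. -274.   12.] [ 487. -297.   61.] zmin/max 12.0 62.0
15.77157365377425 3.6106834933161736 [-0.82441043 -0.31077452  6.27049203]
```

move_arm(
  targets=[
    {"dp":[2,2.5,0.5],"yaw":0},
    {"dp":[4,5,0.5],"yaw":0},
    {"dp":[6,7.5,0.5],"yaw":0},
    {"dp":[8,10,0.5],"yaw":0},
    {"dp":[10,12.5,0],"yaw":0},
    {"dp":[12,15,0],"yaw":0},
    {"dp":[14,17,-0.5],"yaw":0},
    {"dp":[14,17,-0.5],"yaw":0},
  ],
)

```text
time_s: 18.2
ee_pos: [494.3, -286.5, 49.5]
orientation: [-177.9, 0.1, 51.6]
wrist_force: [-0.7, 0.7, 0.5]
grip_width: 16.0
finger_force: 3.9
```

```bash
python3 - <<'E'
from h import *
pose((490,-285));s=robot.observe();print(s['grip_width'],s['finger_force'],s['wrist_force'],s['ee_pos'])
E
```

```text
top 13 c [ 502. -275.   22.] axis [-0.07 -0.05  1.  ] ends [ 503. -274.    5.] [ 499. -277.   57.] zmin/max 5.0 57.0
scene 59 c [ 492. -276.   26.] axis [-0.23  0.02 -0.97] ends [ 500. -277.   56.] [ 488. -276.    6.] zmin/max 5.0 56.0
15.865610877249852 3.8411153107881546 [-1.01377628  1.27265206  1.69288093] [ 494.06186455 -286.74446436   49.4511401 ]
```

move_arm(
  targets=[
    {"dp":[0,0,0],"yaw":0},
    {"dp":[0,0,0],"yaw":0},
    {"dp":[0,0,0],"yaw":0},
    {"dp":[0,0,0],"yaw":0},
    {"dp":[0,0,0],"yaw":0},
    {"dp":[0,0,6],"yaw":0},
    {"dp":[0,0,12],"yaw":0},
    {"dp":[0,0,15],"yaw":0},
  ],
  fingers=40,
)

```text
time_s: 18.97
ee_pos: [494.9, -287.7, 66.1]
orientation: [-178.0, 0.1, 51.5]
wrist_force: [0.7, 0.2, -0.0]
grip_width: 40.3
finger_force: 0.0
```

```bash
python3 - <<'E'
from h import *
for n in('top','scene'):
    P,p,m=brass(n,(498,-278),30);T=P[P[:,2]>50];F=P[P[:,2]<=20];print(n,len(P),T.mean(0),len(T),P[:,2].max())
pose((498,-278),30)
E
```

```text
top 20 [ 497.29813452 -275.74135451   57.27099833] 2 59.54737363528329
scene 76 [ 495.21603209 -277.03681817   57.02544292] 17 77.15806425644064
top 20 c [ 498. -275.   26.] axis [-0.02 -0.06  1.  ] ends [ 498. -274.    6.] [ 497. -277.   60.] zmin/max 6.0 60.0
scene 74 c [ 493. -276.   32.] axis [-0.09  0.02 -1.  ] ends [ 497. -277.   76.] [ 490. -276.    6.] zmin/max 6.0 77.0
```

move_arm(
  targets=[
    {"dp":[3,8.5,0],"yaw":0},
    {"dp":[3,8.5,0],"yaw":0},
    {"dp":[3,8.5,-8],"yaw":0},
    {"dp":[3,8.5,-16],"yaw":0},
    {"dp":[3,8.5,-24],"yaw":0},
    {"dp":[3,8.5,-32],"yaw":0},
    {"dp":[3,8.5,-38],"yaw":0},
    {"dp":[3,8.5,-38],"yaw":0},
  ],
)

```text
time_s: 19.83
ee_pos: [495.9, -278.1, 24.6]
orientation: [-177.7, 0.1, 51.5]
wrist_force: [0.1, 1.0, 0.2]
grip_width: 39.9
finger_force: 0.0
```

move_arm(
  targets=[
    {"dp":[0,0,0],"yaw":0},
    {"dp":[0,0,0],"yaw":0},
    {"dp":[0,0,0],"yaw":0},
    {"dp":[0,0,0],"yaw":0},
    {"dp":[0,0,0],"yaw":0},
    {"dp":[0,0,0],"yaw":0},
    {"dp":[0,0,0],"yaw":0},
    {"dp":[0,0,0],"yaw":0},
  ],
  fingers=10,
  force=20,
)

```text
time_s: 20.5
ee_pos: [497.5, -278.9, 27.1]
orientation: [-178.0, 0.1, 51.5]
wrist_force: [0.3, 0.7, 0.7]
grip_width: 15.7
finger_force: 23.0
```

move_arm(
  targets=[
    {"dp":[0,0,0],"yaw":0},
    {"dp":[0,0,0],"yaw":0},
    {"dp":[0,0,0],"yaw":0.12},
    {"dp":[0,0,0],"yaw":0.24},
    {"dp":[0,0,0],"yaw":0.36},
    {"dp":[0,0,0],"yaw":0.48},
    {"dp":[0,0,0],"yaw":0.6},
    {"dp":[0,0,0],"yaw":0.72},
  ],
  fingers=40,
)

```text
time_s: 21.17
ee_pos: [497.3, -278.7, 26.8]
orientation: [-177.9, 0.1, 93.1]
wrist_force: [-0.4, -0.5, -0.7]
grip_width: 39.9
finger_force: 0.0
```

```bash
python3 - <<'E'
from h import *
s=robot.observe();print(s['joints'].round(1),s['ee_pos'].round(1),s['orientation'].round(1))
E
```

```text
[-28.7  32.2  -4.3  55.2  -1.1  58.2] [ 497.3 -278.7   26.8] [-1.779e+02  1.000e-01  9.310e+01]
```

Joint 6 is well clear of its limits in this direction; finish the turn and grip.

move_arm(
  targets=[
    {"dp":[0,0,0],"yaw":0.12},
    {"dp":[0,0,0],"yaw":0.24},
    {"dp":[0,0,0],"yaw":0.36},
    {"dp":[0,0,0],"yaw":0.48},
    {"dp":[0,0,0],"yaw":0.6},
    {"dp":[0,0,0],"yaw":0.72},
    {"dp":[0,0,0],"yaw":0.84},
    {"dp":[0,0,0],"yaw":0.85},
  ],
)

```text
time_s: 21.83
ee_pos: [497.2, -278.6, 26.8]
orientation: [-178.0, 0.1, 141.6]
wrist_force: [-0.2, 0.6, 0.0]
grip_width: 40.4
finger_force: 0.0
```

move_arm(
  targets=[
    {"dp":[0,0,0],"yaw":0},
    {"dp":[0,0,0],"yaw":0},
    {"dp":[0,0,0],"yaw":0},
    {"dp":[0,0,0],"yaw":0},
    {"dp":[0,0,0],"yaw":0},
    {"dp":[0,0,0],"yaw":0},
    {"dp":[0,0,0],"yaw":0},
    {"dp":[0,0,0],"yaw":0},
  ],
  fingers=10,
  force=30,
)

```text
time_s: 22.5
ee_pos: [497.3, -278.7, 26.8]
orientation: [-178.0, 0.1, 141.5]
wrist_force: [0.4, 0.1, -1.1]
grip_width: 15.4
finger_force: 32.6
```

move_arm(
  targets=[
    {"dp":[0,0,15],"yaw":0},
    {"dp":[0,0,40],"yaw":0},
    {"dp":[4,18,60],"yaw":0},
    {"dp":[11,50,65],"yaw":0},
    {"dp":[19,85,65],"yaw":0},
    {"dp":[27,122,65],"yaw":0},
    {"dp":[35,160,65],"yaw":0},
    {"dp":[43,198,65],"yaw":0},
  ],
)

```text
time_s: 23.17
ee_pos: [540.4, -79.2, 92.1]
orientation: [-178.0, 0.1, 141.4]
wrist_force: [1.3, -0.2, -0.6]
grip_width: 15.3
finger_force: 32.7
```

```bash
python3 - <<'E'
from h import *
s=robot.observe();print(s['joints'].round(1),s['ee_pos'].round(1),s['orientation'].round(1),s['grip_width'],s['finger_force'],s['wrist_force'].round(2))
E
```

```text
[-7.4 25.3 -4.9 60.8 -1.8 31.2] [540.4 -79.2  92.1] [-1.780e+02  1.000e-01  1.414e+02] 15.276497354615367 32.67495810985565 [ 1.29 -0.24 -0.62]
```

move_arm(
  targets=[
    {"dp":[8,36,0],"yaw":0},
    {"dp":[16,72,0],"yaw":0},
    {"dp":[24,108,0],"yaw":0},
    {"dp":[32,144,-5],"yaw":0},
    {"dp":[38,172,-12],"yaw":0},
    {"dp":[42,189,-20],"yaw":0},
    {"dp":[42.6,192,-28],"yaw":0},
    {"dp":[42.6,192,-35],"yaw":0},
  ],
)

```text
time_s: 23.83
ee_pos: [582.7, 112.6, 56.0]
orientation: [-177.9, 0.1, 141.6]
wrist_force: [0.4, -0.0, -1.3]
grip_width: 15.7
finger_force: 32.6
```

```bash
python3 - <<'E'
from h import *
np.set_printoptions(precision=1,suppress=True)
s=robot.observe();print(s['ee_pos'].round(1),s['wrist_force'].round(2),s['time_s'])
out=[]
pose((583,113),50)
for n in('top','scene'):
    p,_=cap(n);p=p[...,::-1];u,v=proj(n,[575,90,30])[0];out.append(cv2.warpAffine(p,np.float32([[8,0,200-8*u],[0,8,200-8*v]]),(400,400),flags=cv2.INTER_CUBIC))
cv2.imwrite('pics/h5.png',np.hstack(out))
E
```

```text
[582.7 112.6  56. ] [ 0.4 -0.  -1.3] 23.8333
top 3 c [621.  83.   7.] axis [-0.5 -0.7  0.6] ends [623.  87.   4.] [618.  79.  10.] zmin/max 4.0 9.0
scene 89 c [576. 116.  62.] axis [-0.2  0.1 -1. ] ends [581. 114.  88.] [571. 118.  36.] zmin/max 36.0 87.0
```

View pics/h5.png

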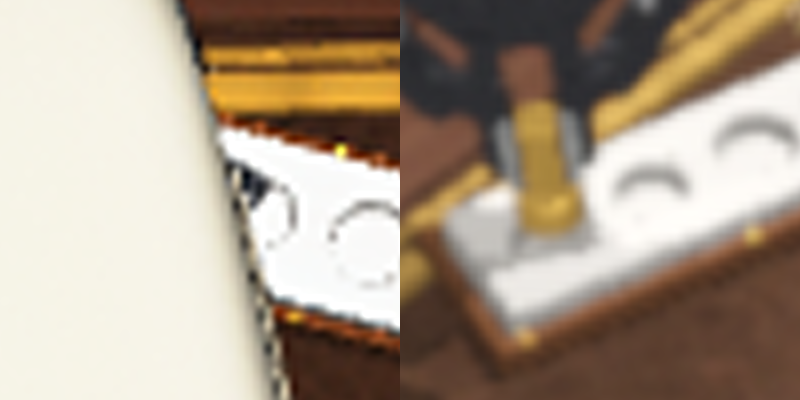

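move_arm(
  targets=[
    {"dp":[0,0,-3],"yaw":0},
    {"dp":[0,0,-6],"yaw":0},
    {"dp":[0,0,-8],"yaw":0},
    {"dp":[0,0,-9],"yaw":0},
    {"dp":[0,0,-9.5],"yaw":0},
    {"dp":[0,0,-10],"yaw":0},
    {"dp":[0,0,-10],"yaw":0},
    {"dp":[0,0,-10],"yaw":0},
  ],
)

```text
time_s: 24.7
ee_pos: [583.0, 111.3, 46.9]
orientation: [-178.0, 0.1, 141.5]
wrist_force: [-0.4, 0.2, -0.8]
grip_width: 15.5
finger_force: 32.6
```

move_arm(
  targets=[
    {"dp":[0,0,-0.5],"yaw":0},
    {"dp":[0,0,-1],"yaw":0},
    {"dp":[0,0,-1.5],"yaw":0},
    {"dp":[0,0,-1.5],"yaw":0},
    {"dp":[0,0,-1.5],"yaw":0},
    {"dp":[0,0,-1.5],"yaw":0},
    {"dp":[0,0,-1.5],"yaw":0},
    {"dp":[0,0,-1.5],"yaw":0},
  ],
)

```text
time_s: 25.37
ee_pos: [583.2, 111.3, 46.3]
orientation: [-178.0, 0.1, 141.5]
wrist_force: [-2.3, -0.4, 5.9]
grip_width: 15.2
finger_force: 33.5
```

move_arm(
  targets=[
    {"dp":[0,0,5],"yaw":0},
    {"dp":[-4,-13,8],"yaw":0},
    {"dp":[-9,-31,8],"yaw":0},
    {"dp":[-13.4,-44.7,8],"yaw":0},
    {"dp":[-13.4,-44.7,6],"yaw":0},
    {"dp":[-13.4,-44.7,3],"yaw":0},
    {"dp":[-13.4,-44.7,1.5],"yaw":0},
    {"dp":[-13.4,-44.7,0.5],"yaw":0},
  ],
)

```text
time_s: 26.03
ee_pos: [569.5, 66.5, 45.7]
orientation: [-177.9, 0.1, 141.5]
wrist_force: [-2.3, -0.8, 6.3]
grip_width: 15.7
finger_force: 33.6
```

```bash
python3 - <<'E'
from h import *
s=robot.observe();print(s['ee_pos'].round(1),s['wrist_force'].round(2),s['wrist_torque'].round(3),s['time_s'])
E
```

```text
[569.5  66.5  45.7] [-2.33 -0.84  6.28] [-0.33   0.521  0.007] 26.0333
```

move_arm(
  targets=[
    {"dp":[0.15,0.5,0],"yaw":0},
    {"dp":[0.3,1,0],"yaw":0},
    {"dp":[0.4,1.5,0],"yaw":0},
    {"dp":[0.55,2,0],"yaw":0},
    {"dp":[0.7,2.5,0],"yaw":0},
    {"dp":[0.8,2.9,0],"yaw":0},
    {"dp":[0.8,2.9,0],"yaw":0},
    {"dp":[0.8,2.9,0],"yaw":0},
  ],
)

```text
time_s: 26.7
ee_pos: [570.4, 69.5, 45.8]
orientation: [-178.0, 0.1, 141.5]
wrist_force: [0.1, -0.1, -1.4]
grip_width: 15.3
finger_force: 32.6
```

move_arm(
  targets=[
    {"dp":[0,0,-0.7],"yaw":0},
    {"dp":[0,0,-1.4],"yaw":0},
    {"dp":[0,0,-2],"yaw":0},
    {"dp":[0,0,-2.5],"yaw":0},
    {"dp":[0,0,-3],"yaw":0},
    {"dp":[0,0,-3],"yaw":0},
    {"dp":[0,0,-3],"yaw":0},
    {"dp":[0,0,-3],"yaw":0},
  ],
)

```text
time_s: 27.37
ee_pos: [570.4, 69.4, 42.9]
orientation: [-178.0, 0.1, 141.5]
wrist_force: [0.1, 0.2, -0.8]
grip_width: 15.2
finger_force: 32.6
```

move_arm(
  targets=[
    {"dp":[0,0,-0.8],"yaw":0},
    {"dp":[0,0,-1.6],"yaw":0},
    {"dp":[0,0,-2.4],"yaw":0},
    {"dp":[0,0,-3.2],"yaw":0},
    {"dp":[0,0,-4],"yaw":0},
    {"dp":[0,0,-5],"yaw":0},
    {"dp":[0,0,-6],"yaw":0},
    {"dp":[0,0,-6],"yaw":0},
  ],
)

```text
time_s: 28.03
ee_pos: [570.2, 69.4, 36.6]
orientation: [-177.9, 0.1, 141.5]
wrist_force: [1.0, 0.1, -2.0]
grip_width: 15.7
finger_force: 32.6
```

move_arm(
  targets=[
    {"dp":[0,0,-0.5],"yaw":0},
    {"dp":[0,0,-1],"yaw":0},
    {"dp":[0,0,-1.5],"yaw":0},
    {"dp":[0,0,-2],"yaw":0},
    {"dp":[0,0,-2.5],"yaw":0},
    {"dp":[0,0,-2.5],"yaw":0},
    {"dp":[0,0,-2.5],"yaw":0},
    {"dp":[0,0,-2.5],"yaw":0},
  ],
)

```text
time_s: 28.7
ee_pos: [570.4, 69.4, 34.7]
orientation: [-178.0, 0.1, 141.5]
wrist_force: [-1.0, -1.0, 2.3]
grip_width: 15.4
finger_force: 33.0
```

move_arm(
  targets=[
    {"dp":[0,0,0],"yaw":0},
    {"dp":[0,0,0],"yaw":0},
    {"dp":[0,0,0],"yaw":0},
    {"dp":[0,0,0],"yaw":0},
    {"dp":[0,0,0],"yaw":0},
    {"dp":[0,0,10],"yaw":0},
    {"dp":[0,0,25],"yaw":0},
    {"dp":[0,0,45],"yaw":0},
  ],
  fingers=40,
)

```text
time_s: 29.37
ee_pos: [569.1, 69.3, 79.0]
orientation: [-177.8, -0.1, 141.5]
wrist_force: [-0.2, -0.2, -0.0]
grip_width: 39.9
finger_force: 0.0
```

move_arm(
  targets=[
    {"dp":[-10,-10,25],"yaw":0},
    {"dp":[-30,-30,45],"yaw":0},
    {"dp":[-60,-60,60],"yaw":0},
    {"dp":[-90,-90,70],"yaw":0},
    {"dp":[-120,-120,75],"yaw":0},
    {"dp":[-140,-140,75],"yaw":0},
    {"dp":[-140,-140,75],"yaw":0},
    {"dp":[-140,-140,75],"yaw":0},
  ],
)

```text
time_s: 30.03
ee_pos: [429.5, -71.7, 155.6]
orientation: [-178.0, 0.2, 141.3]
wrist_force: [0.5, 0.3, 0.9]
grip_width: 40.0
finger_force: 0.0
```

```bash
python3 - <<'E'
from h import *
s=robot.observe();print(s['ee_pos'].round(1),s['wrist_force'].round(2),s['time_s'])
out=[];pose((570,68),35)
for n in('top','scene'):
    P,_,_=brass(n,(570,68),35);T=P[P[:,2]>55];print(n,len(T),T.mean(0).round(1) if len(T) else '')
    p,_=cap(n);p=p[...,::-1];u,v=proj(n,[566,55,30])[0];out.append(cv2.warpAffine(p,np.float32([[6,0,200-6*u],[0,6,200-6*v]]),(400,400),flags=cv2.INTER_CUBIC))
cv2.imwrite('pics/h6.png',np.hstack(out))
E
```

```text
[429.5 -71.7 155.6] [0.48 0.26 0.9 ] 30.0333
top 43 c [567.  65.  47.] axis [0.14 0.08 0.99] ends [564.  64.  25.] [571.  67.  71.] zmin/max 26.0 70.0
scene 73 c [566.  73.  45.] axis [-0.19  0.06 -0.98] ends [570.  71.  67.] [562.  74.  24.] zmin/max 24.0 67.0
top 20 [569.8  65.9  64.5]
scene 24 [569.3  71.7  63.7]
```

View pics/h6.png

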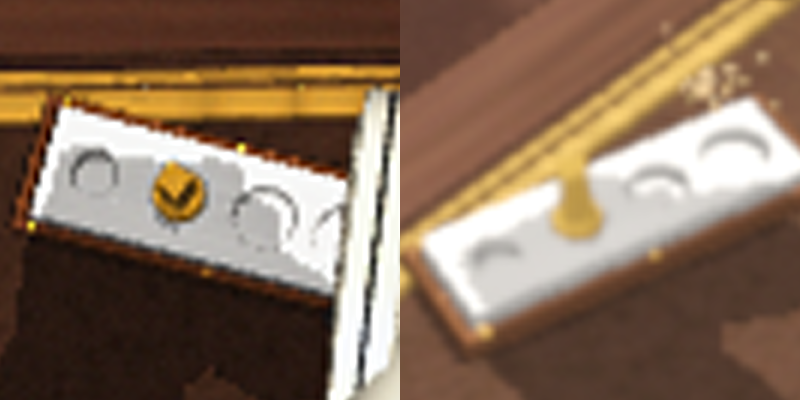

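The picture shows the die upright in the second well: top view about (178,190), scene view about (578,195). Its top is at z ≈ 64 mm, which is 12 + 52, so it is fully home. The neighbouring wells are empty and the gripper is clear, so I am handing in.

```bash
python3 -c "
from station import ticket
print(ticket.job_done())"
```

```text
the job is handed in; nothing more can be done
None
```

The coaster die has the 28 mm foot: it rested on the smallest well without entering, then went into the second well under light force and now stands there fully home; I knocked it over once while centring the grip and stood it back up on the coaster before trying it, and the job is handed in with no verdict returned.

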